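Load the forming-press nest: die block, spacer, pressing plate

ROBOT

A 6-joint arm with a two-finger parallel gripper is mounted at the origin on the work surface. World frame = base frame: x ahead of the robot, y to its left, z up, the work surface at z = 0. Lengths are in m, angles in rad, forces in N, time in s.
With the tool pointing down it reaches from about 0.375 to 0.9 m from the base axis. Payload 3.1 kg.
Tool frame: the origin (TCP) lies between the finger pads; the fingertips stand 8 mm ahead of it and the grasp point (between the pads) lies 11 mm behind it; z points along the fingers, y is the line along which they close (so a half turn about z gives the same grasp; the last joint's range is limited). The gripper opens to 85 mm and grips with 20 to 120 N. Pads are 22 mm wide; open, the fingers measure 114 mm over their backs; the gripper's body (76 mm by 85 mm) begins 54 mm behind the grasp point. The pads swing forward as they close: fully open they stand 13 mm farther back than shut.
Start: joints at [-1.492, 0.527, 1.433, -0, 1.181, -0.178], TCP at [0.159, -0.604, 0.239] pointing down, gripper open.
Joint ranges: [-3.08, 3.08], [-0.75, 2.2], [0.22, 2.44], [-1.43, 4.57], [0, 2.65], [-2.85, 2.85]. Speed limits (rad/s): [2.79, 2.79, 3.14, 3.14, 3.14, 3.14].

INTERFACE

Orientations are given as a unit quaternion [x, y, z, w].
In Python, from station import readout, cams, sign_off gives the robot as it stands.
- The arm moves only by the tool send_rows, never from a script. Its argument "commands" is text: rows parted by semicolons, each of 5 numbers parted by spaces: the finger opening in mm, from 0 to 85.4, then the shift along the tool's x, y, z each as a share of 0.02 m, from -1 to 1, then the turn about the tool's z as a share of 4 degrees, from -1 to 1. In form: grip dx dy dz spin; .... A call has 1 to 20 rows; each row shifts and turns the commanded pose from where the row before left it, along the tool's axes as they then stand; what a row does not reach is not made up. A row lasts 1/12 s, in which the tool goes at most 41.7 mm and 7.16 degrees, less where a joint would pass 70% of its speed; a pose out of reach is approached as far as the arm can. A call with a number of a shift or a turn outside -1 to 1 is refused whole. A call with a gripper value outside its range is refused whole. The fingers move at their own pace and stop on an object; "grip_force" is the grip in N (left out, the last holds). Time passes only in rows, so rows that do not move let the fingers close. It gives the time, the measured TCP pose, the force, the opening and the grip force at its end, in the units of the state.
- readout.sense(): the state, without advancing time (a new reading comes with each control period).
- cams.snapshot(name): name is "scene" or "top" or "wrist"; returns a dict with "pixels" (480x640x3 uint8, red, green, blue), "intrinsics" (3x3 intrinsics, pixels), "dist" ([k1, k2, p1, p2, k3] as OpenCV has them; the pictures are not rectified), "eye" and "rotation" of the camera in the world. Camera axes: x right, y down, z forward; pixel columns grow to the right and rows downward; lengths in m; the calibration is good to about 2 mm. A picture is of the moment at which its call begins. There is no depth.
- sign_off(): hands the job in; it is judged then, once.
The state is a dict: "t": time; "q": joint angles; "qd": joint speeds; "tau": joint torques, N m; "tcp_pos": TCP position; "tool_rot": TCP orientation; "force": force on the tool from outside, world axes, zero at the start; "ft_torque": the same for the moment, N m; "finger_gap": opening from 0.0 (shut) to 1.0 (fully open); "gripper_force": force on a finger pad.
Only numpy, scipy, OpenCV 4.12 (cv2) and the standard library are available. Lean on these libraries where they do the work, as an engineer would, in place of code of your own. Each camera call takes 0.05 s, during which the arm holds its last target. There are 200 camera calls.

TASK

Load the forming tool into the nest on the slotted press bed: first the thick die block with its round cavity up, then the windowed spacer on it, then the pressing plate with its disc up, each square between the two end brackets and fully down on what lies below. The nest is clamped somewhere along the bed, so find where it really is, by feel or by looking; lower each part in and let go without dropping it, and leave the jar, the hammer and the candle where they are.

Things in the scene. Friction and masses are not known exactly. Their poses are not given: they have to be found in the camera images.
- bed: Grey steel press bed fixed on the bench, 240 (x) x 130 (y) x 20 mm high, two dark slots along its x. Origin: centre of its underside. A steel nest is bolted on it, immovable, parallel to it and centred on its y, but clamped anywhere from -22 to +22 mm off its centre along its x; this offset is not measured
- bed_mid (a point): Point over the bed's centre at the level of the nest's floor (28 mm above the bench), axes as the bed's. The nest's pocket is 103 (x) x 53 mm (y), between two upright U-shaped end brackets of 8 mm steel, 60 mm high above this floor plus lips flaring 6 mm higher. Each has a full end wall and 18 mm side returns; the middle 67 mm of both long sides is open for fingers
- die: Die block, aluminium, 100 (x) x 50 (y) x 30 mm high, with a blind round cavity 36 mm across and 12 mm deep in its top. Origin: centre of its underside, z up. Lies loose and flat on the bench, right way up
- spacer: Spacer, aluminium frame, 100 (x) x 50 (y) x 20 mm high, with a rectangular window 66 x 26 mm right through it. Origin: centre of its underside, z up. Lies loose and flat on the bench
- plate: Pressing plate, steel, 100 (x) x 50 (y) x 16 mm, with a raised disc 40 mm across and 12 mm high in the middle of its top. Origin: centre of its underside, z up. Lies loose and flat on the bench, disc up
- jar: Bystander: glass jar with a steel lid, 68 mm across, 95 mm high, standing. Origin: centre of its underside
- hammer: Bystander: hammer lying on the bench beyond the bed, 240 mm long. Origin under its middle
- candle: Bystander: tea candle in a metal cup, 44 mm across, 22 mm high. Origin: centre of its underside
There are look-alikes about, which are no part of the job. Leave any brown, green or red look-alike of the die alone.

How it is judged:
By the outcome, as a careful person would: the job done as asked, in the order asked, and still so for the second after the job is handed in, with the robot touching nothing.
It also fails if it takes over 72 s, if anything falls off the work surface, if the arm or the gripper's body presses on something with over 40 N, if the wrist force passes 120 N, or if a joint passes its speed limit or range.

## Working session

There is one attempt and no reset: what is moved stays moved. The work goes in short steps, Python scripts to look and compute and a tool call to move; the robot and the scene stay as the last step left them, time stands still between calls to the robot, and variables do not carry over. Pictures are saved under pics/ and viewed, at most 10 in all, crops included, and the job is handed in when it is done.

Besides the shell and the picture viewer there is one more tool, called after "Request:" in YAML: its name, and indented under it one key for each argument. send_rows: Moves the arm, as the interface text tells. Its arguments: {"type":"object","properties":{"commands":{"type":"string"},"grip_force":{"type":"number"}},"required":["commands"]}

```bash
mkdir -p pics; ls
python3 - <<'E'
from station import readout,cams
import cv2
s=readout.sense();print(s)
for n in ["scene","top","wrist"]:
    d=cams.snapshot(n);cv2.imwrite(f"pics/{n}0.png",d["pixels"][:,:,::-1])
    print(n,d["intrinsics"],d["dist"],d["eye"],d["rotation"])
E
```

```text
pics
{'t': 0.0, 'q': array([-1.49250312e+00,  5.28490946e-01,  1.43390877e+00,  1.74720406e-07,
        1.18134375e+00, -1.78506364e-01]), 'qd': array([-0.00128155, -0.00147486, -0.00133073,  0.00125221,  0.00090147,
        0.0002938 ]), 'tau': array([-1.60949689e-04, -4.42352414e+01, -1.78027582e+01, -2.64479659e-04,
        8.30699166e-03,  1.05970241e-06]), 'tcp_pos': array([ 0.15871155, -0.60380203,  0.23831629]), 'tool_rot': array([ 9.91767497e-01,  1.28047158e-01,  5.39431887e-05, -1.07405495e-03]), 'force': array([0.0733522 , 0.49740069, 1.40937159]), 'ft_torque': array([-0.02326479, -0.02036986,  0.04078526]), 'gripper_force': 0.0, 'finger_gap': 1.0025975013909536}
scene [[448.99895715   0.         324.1513423 ]
 [  0.         448.99895715 242.61378966]
 [  0.           0.           1.        ]] [-0.10806072  0.          0.          0.          0.        ] [1.00877445 0.47644167 0.92948351] [ 0.4219601   0.84967282 -0.28582449 -0.13531495]
top [[569.25894922   0.         325.20405277]
 [  0.         569.25894922 241.40016818]
 [  0.           0.           1.        ]] [-0.00751648  0.          0.          0.          0.        ] [0.43344394 0.03190776 1.29390268] [-0.69703435  0.71597867 -0.01431986  0.03622991]
wrist [[346.78406908   0.         323.39741357]
 [  0.         346.78406908 230.63123118]
 [  0.           0.           1.        ]] [-0.05765894  0.          0.          0.          0.        ] [ 0.2252108  -0.58604586  0.37401591] [ 0.78404527 -0.60494719 -0.0854738   0.10957254]
```

View pics/top0.png

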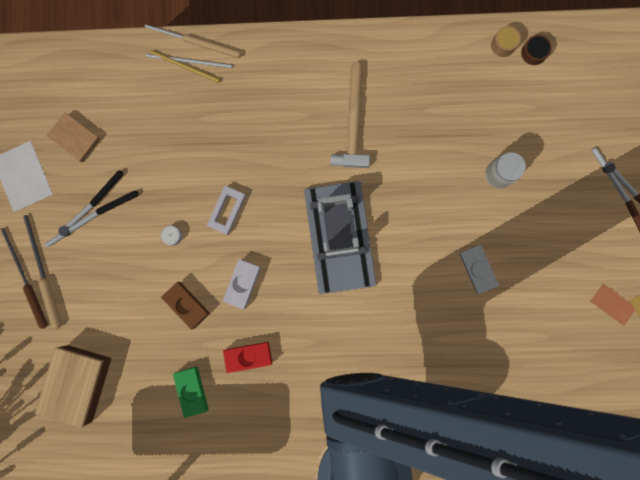

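View pics/scene0.png

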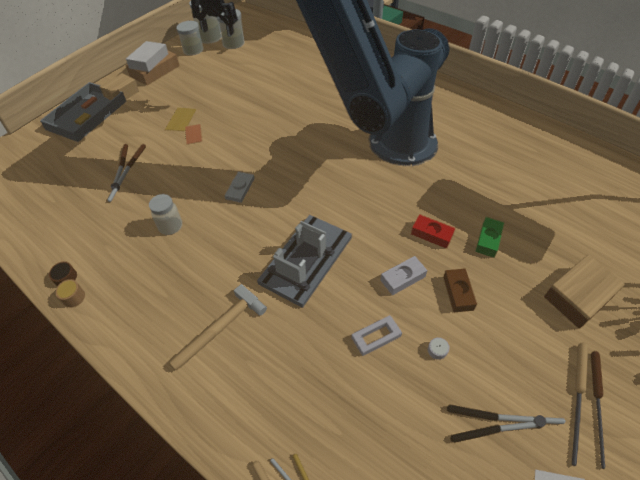

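The top view shows these candidates for the die: light grey at (242,284), brown at (185,305), red at (247,357) and green at (190,392). Only the light grey one fits, as it is aluminium with a round cavity. The spacer is at (227,210), the plate at (479,270) and the bed at (340,237). I'll confirm these in an enlarged crop.

```bash
cat > h.py <<'E'
import numpy as np,cv2
from scipy.spatial.transform import Rotation as R
from station import readout,cams
def ray(d,uv):
    p=cv2.undistortPoints(np.array(uv,float).reshape(-1,1,2),d["intrinsics"],np.array(d["dist"]))[:,0]
    v=np.c_[p,np.ones(len(p))]@R.from_quat(d["rotation"]).as_matrix().T
    return np.array(d["eye"]),v
def onz(d,uv,z):
    e,v=ray(d,uv); return e+v*((z-e[2])/v[:,2])[:,None]
def proj(d,P):
    M=R.from_quat(d["rotation"]).as_matrix().T
    r,_=cv2.Rodrigues(M); return cv2.projectPoints(np.array(P,float),r,-M@np.array(d["eye"]),d["intrinsics"],np.array(d["dist"]))[0][:,0]
def tri(d1,a,d2,b):
    e1,v1=ray(d1,a);e2,v2=ray(d2,b);out=[]
    for x,y in zip(v1,v2):
        s=np.linalg.lstsq(np.c_[x,-y],e2-e1,rcond=None)[0];p,q=e1+s[0]*x,e2+s[1]*y
        out.append(np.r_[(p+q)/2,np.linalg.norm(p-q)])
    return np.array(out)
def yaw():
    T=R.from_quat(readout.sense()["tool_rot"]).as_matrix();return T
E
python3 - <<'E'
import cv2,numpy as np,pickle
from h import *
ds={n:cams.snapshot(n) for n in("top","scene")};pickle.dump(ds,open("d0.pkl","wb"))
def crop(im,x0,y0,w,h,k):
    c=cv2.resize(im[y0:y0+h,x0:x0+w],None,fx=k,fy=k,interpolation=cv2.INTER_CUBIC)
    for x in range((x0+9)//10*10,x0+w,10):cv2.line(c,((x-x0)*k,0),((x-x0)*k,6),(0,0,255),1);cv2.putText(c,str(x),((x-x0)*k-10,16),0,.33,(0,0,255),1)
    for y in range((y0+9)//10*10,y0+h,10):cv2.line(c,(0,(y-y0)*k),(6,(y-y0)*k),(0,0,255),1);cv2.putText(c,str(y),(7,(y-y0)*k+4),0,.33,(0,0,255),1)
    return c
t=ds["top"]["pixels"][:,:,::-1].copy();s=ds["scene"]["pixels"][:,:,::-1].copy()
a=crop(t,203,176,70,140,4);b=crop(t,298,174,84,125,4);c=crop(t,455,238,46,62,4)
o=np.zeros((570,800,3),np.uint8);o[:560,:280]=a;o[:500,280:616]=b;o[:248,616:]=c
cv2.imwrite("pics/c1.png",o)
o=np.zeros((570,800,3),np.uint8);o[:400,:400]=crop(s,255,210,100,100,4);o[:400,400:640]=crop(s,350,250,60,100,4);o[400:560,:200]=crop(s,215,165,50,40,4)
cv2.imwrite("pics/c2.png",o)
E
```

```text
(no output)
```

View pics/c1.png

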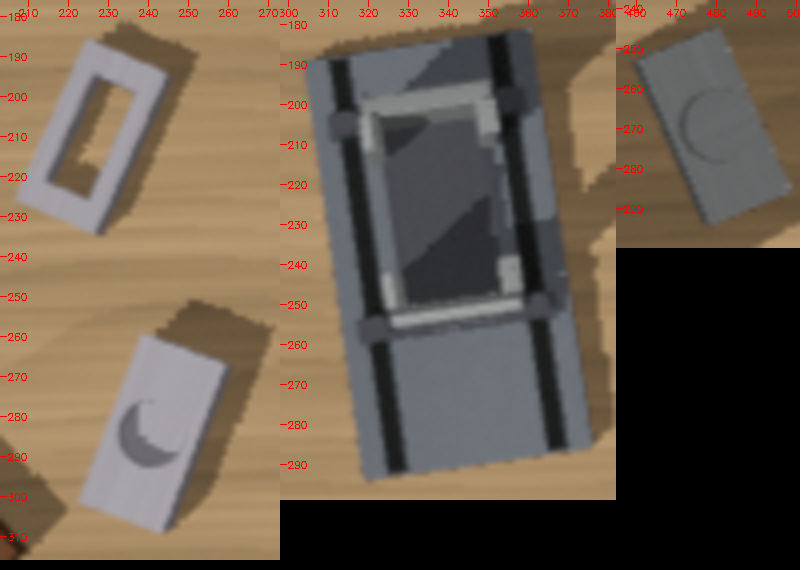

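View pics/c2.png

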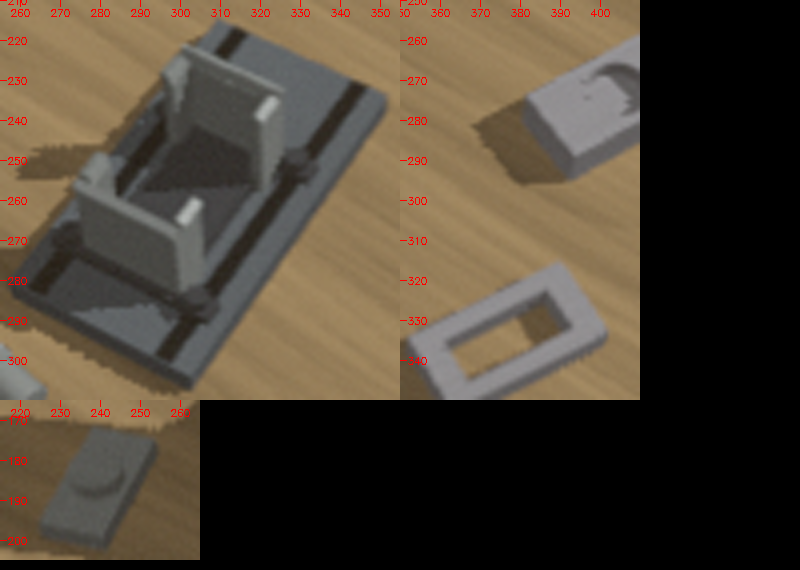

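c1 and c2 confirm the parts. The light grey die has its cavity at (240,284), the spacer's window is at (227,210), and the plate's disc is up at (479,270). In the top view the nest sits towards the hammer end of the bed.

Run:
```python
import pickle
from h import *
np.set_printoptions(precision=4,suppress=True)
ds=pickle.load(open("d0.pkl","rb"));t,s=ds["top"],ds["scene"]
C={"spacer":([(225.5,186),(245,194.3),(227.5,234),(206.8,225.3)],.02),
"die":([(238.7,259.2),(260,267.3),(244.5,309),(222.7,301.5)],.03),
"plate":([(460,253.5),(481,245),(498.5,284.5),(477.7,293.7)],.016),
"bed":([(304.8,189),(361,181.5),(376,285),(319.3,293.5)],.02)}
for n,(uv,z) in C.items():
    P=onz(t,uv,z);c=P.mean(0);L=np.linalg.norm(np.diff(np.r_[P,P[:1]],axis=0),axis=1)
    v=(P[2]+P[3]-P[0]-P[1])[:2]; print(n,c,"sides",L,"yaw long",np.degrees(np.arctan2(v[1],v[0])));print("  in scene",proj(s,P).round(1).tolist())
print(tri(t,[(225.5,186),(245,194.3),(260,267.3),(238.7,259.2),(460,253.5),(481,245)][:0] or [(206.8,225.3)],s,[(389.2,315.5)]))
# nest lips outer corners, top & scene
lt=[(318.7,199),(350.5,194.5),(325,254.5),(359,249.5)]
print(onz(t,lt,.094)); print(proj(s,onz(t,lt,.094)))
```

```text
spacer [0.6032 0.2928 0.02  ] sides [0.0487 0.0983 0.0514 0.0988] yaw long 154.46598749473222
  in scene [[360.4, 350.9], [349.3, 332.7], [386.9, 313.9], [399.5, 332.0]]
die [0.4342 0.2588 0.03  ] sides [0.0512 0.0984 0.0516 0.1003] yaw long 158.33901847272824
  in scene [[391.3, 288.0], [378.8, 272.2], [411.5, 254.6], [425.1, 269.3]]
plate [ 0.4541 -0.271   0.016 ] sides [0.0506 0.0954 0.0505 0.097 ] yaw long -158.69186838083672
  in scene [[239.0, 198.1], [222.5, 194.5], [235.9, 171.3], [252.0, 174.3]]
bed [0.5344 0.0363 0.02  ] sides [0.1281 0.2352 0.1277 0.2377] yaw long -173.53332760496139
  in scene [[299.2, 302.7], [254.8, 278.4], [307.0, 214.0], [349.2, 232.7]]
[[0.5693 0.3158 0.0742 0.0207]]
[[ 0.6107  0.0795  0.094 ]
 [ 0.6182  0.0117  0.094 ]
 [ 0.4922  0.0692  0.094 ]
 [ 0.5008 -0.0028  0.094 ]]
[[295.4773 267.5705]
 [270.5364 254.8955]
 [323.9665 232.0825]
 [298.1886 220.2908]]
```

Request:
send_rows:
  commands: "85 1 -1 0 0;85 1 -1 0 0;85 1 -1 0 0;85 1 -1 0 0;85 1 -1 0 0;85 1 -1 0 0;85 1 -1 0 0;85 1 -1 0 0;85 1 -1 0 0;85 1 -1 0 0;85 1 -1 0 0;85 1 -1 0 0;85 1 -1 0 0;85 1 -1 0 0;85 1 -1 0 0;85 1 -1 0 0;85 1 -1 0 0;85 1 -1 0 0;85 1 -1 0 0;85 1 -1 0 0"

```text
t: 1.92
tcp_pos: [0.4446, -0.1147, 0.2394]
tool_rot: [0.992, 0.128, 0.0, 0.0]
force: [0.4, -0.2, 0.2]
finger_gap: 0.995
gripper_force: 0.0
```

Request:
send_rows:
  commands: "85 1 -1 0 0;85 1 -1 0 0;85 1 -1 0 0;85 1 -1 0 0;85 1 -1 0 0;85 1 -1 0 0;85 0 -.5 0 1;85 0 0 0 1;85 0 0 0 0;85 0 0 0 0"

```text
t: 2.75
tcp_pos: [0.527, 0.0404, 0.2392]
tool_rot: [0.998, 0.06, -0.0, 0.0]
force: [-0.1, -0.0, 0.1]
finger_gap: 0.996
gripper_force: 0.0
```

Run:
```python
from h import *
import pickle
s=readout.sense();print(s["t"],s["tcp_pos"],R.from_quat(s["tool_rot"]).as_matrix()[:,0],s["force"])
d=cams.snapshot("wrist");pickle.dump(d,open("w1.pkl","wb"));im=d["pixels"][:,:,::-1]
cv2.imwrite("pics/w1.png",cv2.resize(im,(800,600)))
```

```text
2.75 [0.5270244  0.04037302 0.239232  ] [ 9.92877596e-01  1.19138767e-01 -1.82822714e-04] [-0.05557458 -0.01947928  0.14191664]
```

View pics/w1.png

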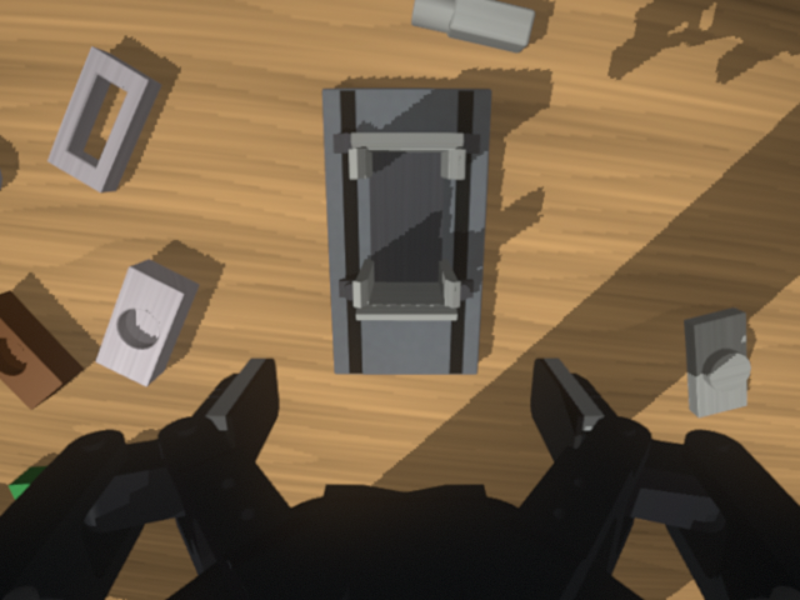

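w1 shows the nest at about (405,225) in the 800 px picture, the die at (148,320), the spacer at (105,120) and the plate at (718,360). All are clear of the fingers. I'll enlarge the nest and the die.

```bash
cat >> h.py <<'E'
def crop(im,x0,y0,w,h,k):
    c=cv2.resize(im[y0:y0+h,x0:x0+w],None,fx=k,fy=k,interpolation=cv2.INTER_CUBIC)
    for x in range((x0+9)//10*10,x0+w,10):cv2.line(c,((x-x0)*k,0),((x-x0)*k,6),(0,0,255),1);cv2.putText(c,str(x),((x-x0)*k-10,16),0,.33,(0,0,255),1)
    for y in range((y0+9)//10*10,y0+h,10):cv2.line(c,(0,(y-y0)*k),(6,(y-y0)*k),(0,0,255),1);cv2.putText(c,str(y),(7,(y-y0)*k+4),0,.33,(0,0,255),1)
    return c
E
python3 - <<'E'
from h import *
import pickle
d=pickle.load(open("w1.pkl","rb"));im=d["pixels"][:,:,::-1].copy()
o=np.zeros((600,800,3),np.uint8);o[:600,:440]=crop(im,270,100,110,150,4).copy();o[:480,440:800]=crop(im,73,200,90,120,4)
cv2.imwrite("pics/c3.png",o)
E
```

```text
(no output)
```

View pics/c3.png

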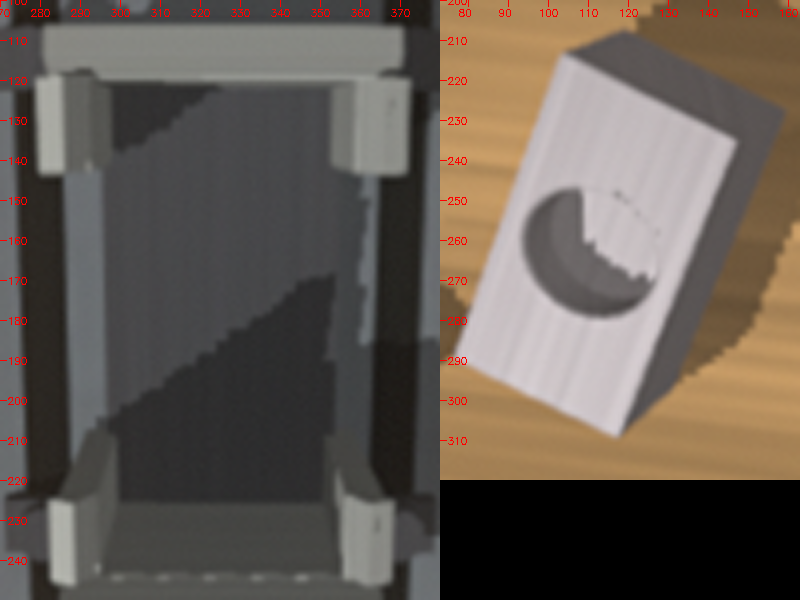

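c3 shows the nest's floor bounded by the near wall at y=225.5 (x 299–351). The wall tops are at y≈243.5 (near) and 120.5 (far). The die's top corners are at (104.7,213), (147.3,235), (117.5,309.2) and (77.2,291.2).

Run:
```python
import pickle
from h import *
np.set_printoptions(precision=4,suppress=True)
d=pickle.load(open("w1.pkl","rb"));t=pickle.load(open("d0.pkl","rb"))["top"];print("eye",d["eye"])
dw=[(104.7,213),(147.3,235),(117.5,309.2),(77.2,291.2)];dt=[(238.7,259.2),(260,267.3),(244.5,309),(222.7,301.5)]
print("die tri",tri(d,dw,t,dt))
def info(n,P):
    c=P.mean(0);L=np.linalg.norm(np.diff(np.r_[P,P[:1]],axis=0),axis=1);v=(P[0]+P[1]-P[2]-P[3])[:2];print(n,c,L,np.degrees(np.arctan2(v[1],v[0])))
info("die",onz(d,dw,.03))
sw=np.array([(92,47),(158,80),(104,192),(49,161)])*.8
stt=[(225.5,186),(245,194.3),(227.5,234),(206.8,225.3)]
info("spacer",onz(d,sw,.02));print(tri(d,sw,t,stt))
pw=np.array([(685,321),(744,309),(747,407),(698,416)])*.8
print(tri(d,pw,t,[(460,253.5),(481,245),(498.5,284.5),(477.7,293.7)]))
info("bed w",onz(d,np.array([(323,89),(491,89),(478,374),(334,374)])*.8,.02))
T=R.from_quat(readout.sense()["tool_rot"]).as_matrix();
a=np.radians(6.4);ux=np.array([np.cos(a),np.sin(a)]);uy=np.array([-ux[1],ux[0]])
def f(n,uv,z):
    P=onz(d,uv,z)[:,:2];print(n,"along",P@ux,"across",P@uy,)
f("near floor",[(299,225.5),(351,225.5)],.028)
f("near top",[(294,243.5),(355,243.5)],.088)
f("far top",[(286,120.5),(361,120.5)],.088)
f("far return inner top corner",[(286,141.5),(361,142)],.088)
f("near return inner top corner",[(288.5,225),(355,225)],.088)
```

```text
eye [0.5953 0.049  0.3748]
die tri [[0.4901 0.2637 0.0336 0.0005]
 [0.4715 0.217  0.0354 0.0028]
 [0.3804 0.2531 0.0361 0.0032]
 [0.3971 0.3001 0.0357 0.0001]]
die [0.4327 0.2624 0.03  ] [0.049  0.1003 0.0489 0.1028] -21.8615417789435
spacer [0.6026 0.2939 0.02  ] [0.0566 0.1024 0.0512 0.0989] -26.17119407030641
[[0.6561 0.2919 0.029  0.0002]
 [0.6392 0.2514 0.0088 0.0001]
 [0.5477 0.2897 0.0244 0.0001]
 [0.5685 0.3365 0.0239 0.0008]]
[[ 0.4894 -0.2323 -0.0003  0.0033]
 [ 0.5083 -0.2792  0.0082  0.0003]
 [ 0.4169 -0.3092  0.0206  0.0051]
 [ 0.399  -0.2645  0.016   0.002 ]]
bed w [0.5329 0.0395 0.02  ] [0.1281 0.2389 0.1305 0.2388] 6.687216403443609
near floor along [0.503  0.5034] across [ 0.0068 -0.0471]
near top along [0.503  0.5034] across [ 0.0071 -0.046 ]
far top along [0.6055 0.6059] across [ 0.0119 -0.0476]
far return inner top corner along [0.5892 0.5893] across [ 0.0122 -0.0481]
near return inner top corner along [0.5196 0.52  ] across [ 0.0115 -0.0454]
```

Request:
send_rows:
  commands: "85 0 0 0 1;85 0 0 0 1;85 0 0 0 1;85 0 0 0 1;85 0 0 0 1;85 0 0 0 1;85 0 0 0 1;85 -.9 -.75 0 .15;85 -.9 -.75 0 0;85 -.9 -.75 0 0;85 -.9 -.75 .5 0;85 -.9 -.75 .5 0;85 -.9 -.75 .5 0;85 -.9 -.75 .5 0;85 -.9 -.75 .5 0;85 -.9 -.75 .5 0;85 -.9 -.75 .5 0;85 -.5 -.25 .5 0;85 0 0 0 0;85 0 0 0 0"

```text
t: 4.47
tcp_pos: [0.4082, 0.2545, 0.1591]
tool_rot: [0.982, -0.189, -0.0, 0.0]
force: [0.9, 0.1, 0.4]
finger_gap: 0.994
gripper_force: 0.0
```

```bash
cat >> h.py <<'E'
def look(name):
    import pickle
    s=readout.sense();T=R.from_quat(s["tool_rot"]).as_matrix();d=cams.snapshot("wrist");d["T"]=T;d["tcp"]=s["tcp_pos"];pickle.dump(d,open(name+".pkl","wb"))
    print(s["t"],s["tcp_pos"],"yaw",np.degrees(np.arctan2(T[1,0],T[0,0])));return d
def light(d,lo,hi=255,sat=60,amin=2000):
    "low-saturation bright blobs -> min-area rect boxes"
    h=cv2.cvtColor(d["pixels"],cv2.COLOR_RGB2HSV);m=((h[...,1]<sat)&(h[...,2]>lo)&(h[...,2]<=hi)).astype(np.uint8)
    m=cv2.morphologyEx(m,cv2.MORPH_OPEN,np.ones((3,3)))
    return [cv2.approxPolyDP(cv2.convexHull(c),8,True)[:,0].astype(float) for c in cv2.findContours(m,0,1)[0] if cv2.contourArea(c)>amin]
E
python3 - <<'E'
from h import *
np.set_printoptions(precision=4,suppress=True)
d=look("w2")
for b in light(d,120):
    print(b.tolist())
    if len(b)==4:
        P=onz(d,b,.03);print(P[:,:2],P.mean(0),np.linalg.norm(P-np.roll(P,1,0),axis=1))
cv2.imwrite("pics/w2.png",d["pixels"][:,:,::-1])
E
```

```text
4.4667 [0.4082 0.2545 0.1591] yaw -21.80011731274138
[[333.0, 129.0], [332.0, 257.0], [272.0, 257.0], [266.0, 130.0]]
[[0.4711 0.2213]
 [0.3782 0.2586]
 [0.3963 0.3039]
 [0.4889 0.2674]] [0.4336 0.2628 0.03  ] [0.0494 0.1001 0.0488 0.0995]
[[43.0, 111.0], [78.0, 124.0], [72.0, 163.0], [36.0, 148.0]]
[[0.5677 0.4185]
 [0.5481 0.3976]
 [0.5249 0.4178]
 [0.5466 0.4392]] [0.5468 0.4183 0.03  ] [0.0295 0.0286 0.0308 0.0304]
[[200.0, 0.0], [201.0, 70.0], [137.0, 68.0], [133.0, 0.0]]
[[0.586  0.2742]
 [0.5447 0.2936]
 [0.5643 0.336 ]
 [0.6052 0.3176]] [0.5751 0.3053 0.03  ] [0.0474 0.0457 0.0468 0.0448]
```

View pics/w2.png

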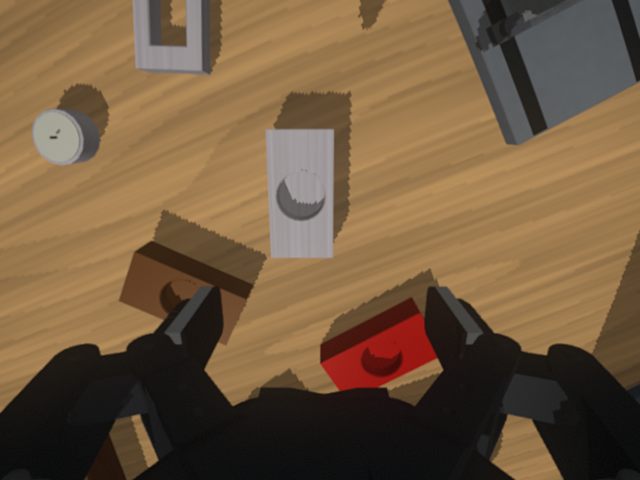

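w2 shows the die alone between and ahead of the fingers, centred at about (301,193). Its sides come out as 100 × 49 mm at z=0.03 and it is aligned with the tool. Brown and red are clear of the finger path.

Request:
send_rows:
  commands: "74 .5 -.43 0 0;74 .53 -.43 0 0;74 0 0 1 0;74 0 0 1 0;74 0 0 1 0;74 0 0 1 0;74 0 0 1 0;74 0 0 1 0;74 0 0 1 0;74 0 0 .45 0;74 0 0 0 0;45 0 0 0 0;45 0 0 0 0;45 0 0 0 0;45 0 0 0 0;45 0 0 0 0"
  grip_force: 60

```text
t: 5.85
tcp_pos: [0.435, 0.2631, 0.0117]
tool_rot: [0.982, -0.19, 0.001, -0.001]
force: [2.2, -2.2, 5.9]
finger_gap: 0.573
gripper_force: 65.1
```

Request:
send_rows:
  commands: "45 0 0 -.3 0;45 0 0 -.7 0;45 0 0 -1 0;45 0 0 -1 0;45 0 0 -1 0;45 0 0 -1 0;45 0 0 -1 0;45 0 0 -1 0;45 0 0 0 0;45 0 0 0 0;45 0 0 0 0"

```text
t: 6.77
tcp_pos: [0.4328, 0.2628, 0.1495]
tool_rot: [0.982, -0.19, -0.001, 0.0]
force: [-0.3, 0.2, -3.5]
finger_gap: 0.572
gripper_force: 64.3
```

Run:
```python
from h import *
np.set_printoptions(precision=4,suppress=True)
d=look("w3")
im=d["pixels"][:,:,::-1].copy()
print(readout.sense()["force"])
cv2.imwrite("pics/w3.png",crop(im,220,200,200,150,4))
```

```text
6.7667 [0.4328 0.2628 0.1495] yaw -21.87712650684941
[ 0.359  -0.6616 -3.2703]
```

View pics/w3.png

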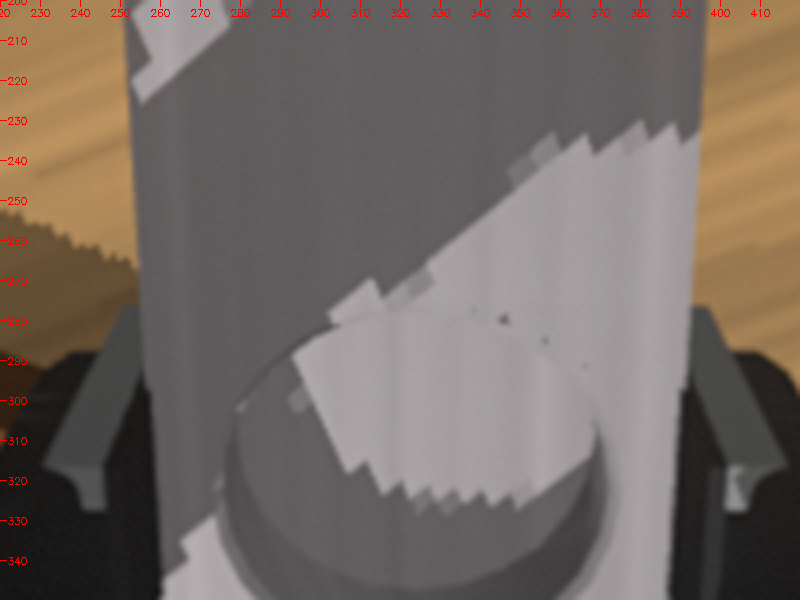

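Run:
```python
from h import *
import pickle
np.set_printoptions(precision=4,suppress=True)
d=pickle.load(open("w3.pkl","rb"))
zt=d["tcp"][2]-.0117+.03
P=onz(d,[(251.7,210),(255,280),(259.5,330),(396,210),(393,280),(389.5,330),(322,276.5)],zt)
L=(P-d["tcp"])@d["T"];print(L)
print("mid y",(L[:3,1]+L[3:6,1])/2,"width",L[:3,1]-L[3:6,1])
# nest in the tool-consistent frame
w=pickle.load(open("w1.pkl","rb"))
```

```text
[[ 0.0426 -0.0247 -0.0184]
 [ 0.0163 -0.025  -0.0184]
 [-0.0047 -0.0245 -0.0183]
 [ 0.0426  0.0253 -0.0183]
 [ 0.0162  0.0258 -0.0183]
 [-0.0048  0.0257 -0.0183]
 [ 0.0177 -0.0004 -0.0183]]
mid y [0.0003 0.0004 0.0006] width [-0.05   -0.0508 -0.0502]
```

Die is square in hand, 0.4 mm off centre across the fingers and −0.3 mm along. I'll go behind the nest and look again from closer.

Request:
send_rows:
  commands: "45 0 .4 -1 0;45 .5 1 -1 0;45 .5 1 0 0;45 .5 1 0 0;45 .5 1 0 0;45 .5 1 0 0;45 .5 1 0 0;45 .5 1 0 0;45 .5 1 0 0;45 .5 1 0 0;45 .5 1 0 0;45 .3 0 0 -1;45 0 0 0 -1;45 0 0 0 -1;45 0 0 0 -1;45 0 0 0 -1;45 0 0 0 -1;45 0 0 0 -1;45 0 0 0 -.1;45 0 0 0 0"

```text
t: 8.48
tcp_pos: [0.4539, 0.0306, 0.1892]
tool_rot: [0.998, 0.056, -0.001, -0.0]
force: [-0.4, -0.2, -3.5]
finger_gap: 0.574
gripper_force: 64.2
```

Run:
```python
from h import *
d=look("w4")
im=d["pixels"][:,:,::-1].copy();print(readout.sense()["finger_gap"])
cv2.imwrite("pics/w4.png",crop(im,215,0,200,150,4))
```

```text
8.4833 [0.45392127 0.03063961 0.18916874] yaw 6.43058610804127
0.5702311953947584
```

View pics/w4.png

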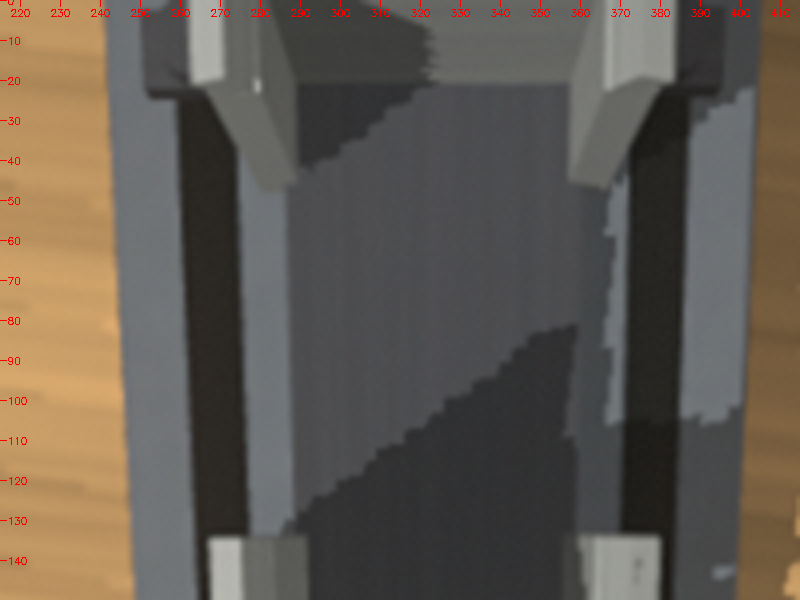

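w4 shows the far wall's foot at row 20.7, from x=289 to 358. The near returns' upper ends are at row 134, with inner edges at x=275.8 and 363, and the bed edges are at x=243.3 and 403 (row 60).

Run:
```python
from h import *
import pickle
np.set_printoptions(precision=4,suppress=True)
d=pickle.load(open("w4.pkl","rb"))
for n,uv,z in [("far floor",[(289,20.7),(358,20.7)],.028),("near return ends top",[(275.8,134),(363,134)],.088),("bed edges",[(243.3,60),(403,60)],.02),("bed low",[(247,130),(400.3,130)],.02)]:
    P=onz(d,uv,z);L=(P-d["tcp"])@d["T"];print(n,L[:,:2],"mid y",L[:,1].mean())
```

```text
far floor [[ 0.1526 -0.0268]
 [ 0.1525  0.0265]] mid y -0.0001894775661015844
near return ends top [[ 0.0674 -0.0318]
 [ 0.0674  0.0258]] mid y -0.0029875093477999912
bed edges [[ 0.1259 -0.0654]
 [ 0.1258  0.0644]] mid y -0.0004868581897390506
bed low [[ 0.0705 -0.0652]
 [ 0.0704  0.065 ]] mid y -9.960374993599197e-05
```

Request:
send_rows:
  commands: "45 .8 0 0 0;45 .8 0 0 0;45 .8 0 0 0;45 .8 0 0 0;45 .8 -.02 0 0;45 .8 0 0 0;45 .27 0 0 0;45 0 0 .7 0;45 0 0 .8 0;45 0 0 .8 0;45 0 0 .8 0;45 0 0 .5 0;45 0 0 0 0"

```text
t: 9.62
tcp_pos: [0.553, 0.0426, 0.1159]
tool_rot: [0.998, 0.057, -0.003, -0.001]
force: [-1.2, 1.1, -3.4]
finger_gap: 0.573
gripper_force: 64.1
```

Request:
send_rows:
  commands: "45 0 0 .3 0;45 0 0 .3 0;45 0 0 .3 0;45 0 0 .3 0;45 0 0 0 0"

```text
t: 10.03
tcp_pos: [0.5548, 0.0425, 0.0934]
tool_rot: [0.998, 0.057, -0.001, -0.0]
force: [-0.0, -0.1, -3.7]
finger_gap: 0.571
gripper_force: 64.2
```

Request:
send_rows:
  commands: "45 0 0 .4 0;45 0 0 .4 0;45 0 0 .4 0;45 0 0 .4 0;45 0 0 .4 0;45 0 0 .4 0;45 0 0 0 0;45 0 0 0 0"

```text
t: 10.7
tcp_pos: [0.5549, 0.0425, 0.0455]
tool_rot: [0.998, 0.057, -0.001, -0.0]
force: [0.3, 0.3, -3.5]
finger_gap: 0.573
gripper_force: 64.2
```

Request:
send_rows:
  commands: "45 0 0 .1 0;45 0 0 .1 0;45 0 0 .05 0;45 0 0 0 0;45 0 0 0 0"

```text
t: 11.12
tcp_pos: [0.5555, 0.0424, 0.0415]
tool_rot: [0.998, 0.057, 0.0, 0.0]
force: [0.8, 0.4, -3.4]
finger_gap: 0.577
gripper_force: 64.2
```

Request:
send_rows:
  commands: "45 0 0 .05 0;45 0 0 .05 0;45 0 0 .03 0;45 0 0 0 0;45 0 0 0 0"

```text
t: 11.53
tcp_pos: [0.5557, 0.0424, 0.0397]
tool_rot: [0.998, 0.057, 0.0, 0.0]
force: [-1.6, -0.2, 6.5]
finger_gap: 0.569
gripper_force: 65.1
```

The die meets the floor at the predicted height. Releasing it and backing up.

Request:
send_rows:
  commands: "54 0 0 0 0;58 0 0 0 0;64 0 0 0 0;70 0 0 0 0;70 0 0 0 0;70 0 0 -.5 0;70 0 0 -1 0;70 0 0 -1 0;70 0 0 -1 0;70 0 0 -1 0;70 0 0 -1 0;70 0 0 -1 0;70 0 0 -1 0;70 0 0 0 0"

```text
t: 12.7
tcp_pos: [0.558, 0.0423, 0.1933]
tool_rot: [0.998, 0.057, 0.004, 0.001]
force: [0.4, -1.0, 0.2]
finger_gap: 0.823
gripper_force: 0.0
```

Run:
```python
from h import *
np.set_printoptions(precision=4,suppress=True)
d=look("w5")
for b in light(d,120):print(b.tolist())
```

```text
12.7 [0.558  0.0423 0.1933] yaw 6.526204730101
[[372.0, 152.0], [374.0, 191.0], [352.0, 266.0], [293.0, 256.0], [271.0, 153.0]]
[[40.0, 68.0], [90.0, 96.0], [53.0, 193.0], [6.0, 167.0]]
[[330.0, 18.0], [435.0, 33.0], [430.0, 62.0], [326.0, 43.0]]
```

Request:
send_rows:
  commands: "70 0 0 0 1;70 0 0 0 1;70 0 0 0 1;70 0 0 0 1;70 0 0 0 1;70 0 0 0 1;70 0 0 0 1;70 0 0 0 1;70 -.4 -1 0 .1;70 -.45 -1 0 0;70 -.45 -1 0 0;70 -.45 -1 0 0;70 -.45 -1 0 0;70 -.45 -1 0 0;70 -.45 -1 .4 0;70 -.45 -1 .4 0;70 -.45 -1 .4 0;70 -.45 -1 .4 0;70 -.45 -1 .4 0;70 -.45 -1 0 0"

```text
t: 14.42
tcp_pos: [0.5616, 0.3054, 0.1455]
tool_rot: [0.975, -0.224, -0.003, 0.002]
force: [-0.3, -0.0, 0.5]
finger_gap: 0.82
gripper_force: 0.0
```

Request:
send_rows:
  commands: "74 0 -.3 0 0;74 0 0 0 0;74 0 0 0 0"

```text
t: 14.67
tcp_pos: [0.5661, 0.3099, 0.1481]
tool_rot: [0.975, -0.224, -0.0, 0.001]
force: [-0.1, 0.3, -0.5]
finger_gap: 0.865
gripper_force: 0.0
```

```bash
cat >> h.py <<'E'
def part(d,b,z):
    P=onz(d,b,z);L=(P-d["tcp"])@d["T"]
    e=np.diff(np.r_[L,L[:1]],axis=0)[:,:2];e=[v if v[0]>0 else -v for v in e if abs(v[0])>abs(v[1])]
    # yaw error in tool frame (deg, + = tool spin wanted), centre in tool frame
    print("px",b.round(1).tolist(),"centre tool",L.mean(0)[:2],"units",L.mean(0)[:2]/.02,"sides",np.linalg.norm(L-np.roll(L,1,0),axis=1),"spin deg",[np.degrees(np.arctan2(v[1],v[0])) for v in e],"world",P.mean(0))
E
python3 - <<'E'
from h import *
np.set_printoptions(precision=4,suppress=True)
d=look("w6")
for b in light(d,120):part(d,b,.02)
E
```

```text
14.6667 [0.5661 0.3099 0.1481] yaw -25.848791730731588
px [[350.0, 104.0], [349.0, 236.0], [288.0, 237.0], [282.0, 105.0]] centre tool [ 0.0381 -0.0043] units [ 1.9074 -0.2141] sides [0.0491 0.0995 0.0485 0.0996] spin deg [np.float64(-0.6336026403074275), np.float64(-0.9587903748813117)] world [0.6022 0.297  0.02  ]
```

Request:
send_rows:
  commands: "74 .9 -.21 0 -.2;74 1 0 0 0;74 0 0 1 0;74 0 0 1 0;74 0 0 1 0;74 0 0 1 0;74 0 0 1 0;74 0 0 1 0;74 0 0 .6 0;74 0 0 .22 0;74 0 0 0 0;45 0 0 0 0;45 0 0 0 0;45 0 0 0 0;45 0 0 0 0;45 0 0 0 0"

```text
t: 16.05
tcp_pos: [0.6038, 0.2983, 0.0142]
tool_rot: [0.976, -0.217, 0.002, -0.001]
force: [-0.0, -0.5, 5.9]
finger_gap: 0.566
gripper_force: 64.4
```

Request:
send_rows:
  commands: "45 0 0 -.3 0;45 0 0 -.7 0;45 0 0 -1 0;45 0 0 -1 0;45 0 0 -1 0;45 0 0 -1 0;45 0 0 -1 0;45 0 0 -1 0;45 0 0 -1 0;45 0 0 -.9 0;45 0 0 0 0;45 0 0 0 0"

```text
t: 17.05
tcp_pos: [0.6028, 0.2981, 0.1917]
tool_rot: [0.976, -0.217, 0.001, -0.001]
force: [-0.4, -0.2, -3.0]
finger_gap: 0.566
gripper_force: 63.5
```

Run:
```python
from h import *
np.set_printoptions(precision=4,suppress=True)
d=look("w7");s=readout.sense();print(s["force"],s["finger_gap"])
h=cv2.cvtColor(d["pixels"],cv2.COLOR_RGB2HSV)
# low-saturation runs along rows => part edges
for r in range(170,300,15):
    m=(h[r,:,1]<40)&(h[r,:,2]>60);x=np.flatnonzero(m[200:450])+200
    j=np.flatnonzero(np.diff(x)>1);print(r,x[0],[(x[i],x[i+1]) for i in j][:6],x[-1])
```

```text
17.05 [0.6028 0.2981 0.1917] yaw -25.077744870948575
[ 0.6973 -0.1188 -2.6852] 0.5668977814483782Traceback (most recent call last):
  File "<stdin>", line 8, in <module>
IndexError: index 0 is out of bounds for axis 0 with size 0
```

Run:
```python
from h import *
import pickle
np.set_printoptions(precision=4,suppress=True)
d=pickle.load(open("w7.pkl","rb"));zt=-.0142+.02
pts=np.array([[.05,-.025,-zt],[.05,.025,-zt],[-.05,.025,-zt],[-.05,-.025,-zt],[.033,-.013,-zt],[.033,.013,-zt]])@d["T"].T+d["tcp"]
print(proj(d,pts))
h=cv2.cvtColor(d["pixels"],cv2.COLOR_RGB2HSV)
g=cv2.cvtColor(d["pixels"],cv2.COLOR_RGB2GRAY).astype(int)
for r in (205,225,245,265): print(r,[(x,h[r,x,1],h[r,x,2]) for x in range(225,430,8)])
print("col 323",[(y,h[y,323,1],h[y,323,2]) for y in range(150,290,6)])
```

```text
[[256.2175 183.523 ]
 [389.2532 183.4433]
 [377.167  400.5937]
 [268.7742 400.6581]
 [289.3033 227.1055]
 [356.255  227.0656]]
205 [(225, np.uint8(127), np.uint8(143)), (233, np.uint8(126), np.uint8(146)), (241, np.uint8(127), np.uint8(149)), (249, np.uint8(126), np.uint8(146)), (257, np.uint8(116), np.uint8(145)), (265, np.uint8(17), np.uint8(92)), (273, np.uint8(16), np.uint8(94)), (281, np.uint8(16), np.uint8(93)), (289, np.uint8(16), np.uint8(94)), (297, np.uint8(14), np.uint8(91)), (305, np.uint8(16), np.uint8(94)), (313, np.uint8(16), np.uint8(95)), (321, np.uint8(13), np.uint8(95)), (329, np.uint8(14), np.uint8(92)), (337, np.uint8(13), np.uint8(96)), (345, np.uint8(13), np.uint8(95)), (353, np.uint8(11), np.uint8(136)), (361, np.uint8(13), np.uint8(156)), (369, np.uint8(10), np.uint8(156)), (377, np.uint8(10), np.uint8(153)), (385, np.uint8(8), np.uint8(151)), (393, np.uint8(126), np.uint8(160)), (401, np.uint8(124), np.uint8(160)), (409, np.uint8(125), np.uint8(169)), (417, np.uint8(124), np.uint8(164)), (425, np.uint8(126), np.uint8(160))]
225 [(225, np.uint8(127), np.uint8
[... 2997 characters left out ...]
.uint8(156)), (180, np.uint8(22), np.uint8(81)), (186, np.uint8(17), np.uint8(91)), (192, np.uint8(14), np.uint8(94)), (198, np.uint8(16), np.uint8(93)), (204, np.uint8(11), np.uint8(93)), (210, np.uint8(14), np.uint8(94)), (216, np.uint8(11), np.uint8(94)), (222, np.uint8(13), np.uint8(95)), (228, np.uint8(108), np.uint8(149)), (234, np.uint8(125), np.uint8(163)), (240, np.uint8(123), np.uint8(153)), (246, np.uint8(125), np.uint8(157)), (252, np.uint8(124), np.uint8(158)), (258, np.uint8(125), np.uint8(172)), (264, np.uint8(124), np.uint8(161)), (270, np.uint8(124), np.uint8(168)), (276, np.uint8(125), np.uint8(171)), (282, np.uint8(123), np.uint8(156)), (288, np.uint8(124), np.uint8(144))]
```

Spacer held within about 0.3 mm of centre: the front edge of the window shows at row 227.5, against 227.1 expected.

Request:
send_rows:
  commands: "45 .25 .97 0 0;45 .25 .97 0 0;45 .25 .97 0 0;45 .25 .97 0 0;45 .25 .97 0 0;45 .25 .97 0 0;45 .25 .97 0 0;45 .25 .97 0 0;45 .25 .97 0 0;45 .25 .97 0 0;45 .25 .97 0 0;45 .25 .97 0 0;45 .25 .97 0 0;45 0 0 0 -1;45 0 0 0 -1;45 0 0 0 -1;45 0 0 0 -1;45 0 0 0 -1;45 0 0 0 -1;45 0 0 0 -1"

```text
t: 18.77
tcp_pos: [0.5531, 0.0421, 0.1885]
tool_rot: [1.0, 0.027, -0.002, -0.0]
force: [-0.6, 0.0, -1.5]
finger_gap: 0.564
gripper_force: 63.5
```

Request:
send_rows:
  commands: "45 0 0 0 -.9;45 0 0 0 0;45 0 0 0 0;45 0 0 0 0"

```text
t: 19.1
tcp_pos: [0.5538, 0.042, 0.1894]
tool_rot: [0.998, 0.056, -0.001, -0.0]
force: [-0.3, 0.3, -2.0]
finger_gap: 0.566
gripper_force: 63.5
```

```bash
cat >> h.py <<'E'
def to(x,y,yawdeg):
    s=readout.sense();T=R.from_quat(s["tool_rot"]).as_matrix();y0=np.degrees(np.arctan2(T[1,0],T[0,0]))
    print(s["t"],s["tcp_pos"],"yaw",y0,"units",((np.array([x,y,0])-s["tcp_pos"])@T)[:2]/.02,"spin share",-(yawdeg-y0)/4)
E
python3 -c "
from h import *
to(.5545,.0424,6.43)"
```

```text
19.1 [0.55381533 0.04200296 0.18940591] yaw 6.437932884868362 units [ 0.05502077 -0.01136332] spin share 0.0019832212170904917
```

Request:
send_rows:
  commands: "45 .05 -.01 .5 0;45 0 0 .8 0;45 0 0 .8 0;45 0 0 .8 0;45 0 0 .5 0;45 0 0 .3 0;45 0 0 .3 0;45 0 0 .3 0;45 0 0 0 0"

```text
t: 19.85
tcp_pos: [0.5551, 0.0423, 0.1035]
tool_rot: [0.998, 0.057, -0.001, -0.0]
force: [-0.7, 0.2, -1.2]
finger_gap: 0.569
gripper_force: 63.5
```

Request:
send_rows:
  commands: "45 0 0 .3 0;45 0 0 .3 0;45 0 0 .3 0;45 0 0 .3 0;45 0 0 .15 0;45 0 0 .07 0;45 0 0 0 0;45 0 0 0 0"

```text
t: 20.52
tcp_pos: [0.5556, 0.0422, 0.0759]
tool_rot: [0.998, 0.057, 0.0, 0.0]
force: [0.0, 1.0, -1.7]
finger_gap: 0.567
gripper_force: 63.5
```

Request:
send_rows:
  commands: "45 0 0 .05 0;45 0 0 .05 0;45 0 0 .05 0;45 0 0 .03 0;45 0 0 0 0;45 0 0 0 0"

```text
t: 21.02
tcp_pos: [0.5555, 0.0423, 0.0723]
tool_rot: [0.998, 0.057, 0.0, -0.0]
force: [-0.3, -0.1, -2.3]
finger_gap: 0.572
gripper_force: 63.5
```

Request:
send_rows:
  commands: "45 0 0 .04 0;45 0 0 .03 0;45 0 0 0 0;45 0 0 0 0"

```text
t: 21.35
tcp_pos: [0.5555, 0.0423, 0.0722]
tool_rot: [0.998, 0.057, 0.0, 0.0]
force: [-2.1, -0.1, 6.4]
finger_gap: 0.564
gripper_force: 64.5
```

Spacer seated at exactly the predicted height. Release.

Request:
send_rows:
  commands: "54 0 0 0 0;58 0 0 0 0;64 0 0 0 0;70 0 0 0 0;70 0 0 0 0;70 0 0 -.5 0;70 0 0 -1 0;70 0 0 -1 0;70 0 0 -1 0;70 0 0 -1 0;70 0 0 -1 0;70 0 0 -.5 0;70 0 0 0 0;70 0 0 0 -1;70 0 0 0 -1;70 0 0 0 -1;70 0 0 0 -.7;70 0 0 0 0;70 0 0 0 0"

```text
t: 22.93
tcp_pos: [0.5548, 0.0423, 0.1899]
tool_rot: [0.983, 0.184, -0.001, -0.0]
force: [-0.5, 0.3, -0.7]
finger_gap: 0.822
gripper_force: 0.0
```

```bash
python3 -c "
from h import *
to(.417,-.286,21.3)"
```

```text
22.9333 [0.55480601 0.04229891 0.18992807] yaw 21.236350757451405 units [-12.35132842  12.81375415] spin share -0.01591231063714904
```

Request:
send_rows:
  commands: "74 -.95 .985 0 0;74 -.95 .985 0 0;74 -.95 .985 0 0;74 -.95 .985 0 0;74 -.95 .985 0 0;74 -.95 .985 0 0;74 -.95 .985 0 0;74 -.95 .985 .3 0;74 -.95 .985 .3 0;74 -.95 .985 .3 0;74 -.95 .985 .3 0;74 -.95 .985 .4 0;74 -.95 .985 .4 0;74 0 0 0 0;74 0 0 0 0;74 0 0 0 0"

```text
t: 24.27
tcp_pos: [0.4182, -0.2855, 0.1506]
tool_rot: [0.983, 0.184, -0.0, -0.001]
force: [0.5, 1.0, 0.5]
finger_gap: 0.865
gripper_force: 0.0
```

Run:
```python
from h import *
np.set_printoptions(precision=4,suppress=True)
d=look("w8")
h=cv2.cvtColor(d["pixels"],cv2.COLOR_RGB2HSV);m=(h[...,1]<70).astype(np.uint8);m[300:]=0
m=cv2.morphologyEx(m,cv2.MORPH_OPEN,np.ones((3,3)))
for c in cv2.findContours(m,0,1)[0]:
    if cv2.contourArea(c)>2000:
        b=cv2.approxPolyDP(cv2.convexHull(c),5,True)[:,0].astype(float);print(len(b))
        part(d,b,.016)
cv2.imwrite("pics/w8.png",crop(d["pixels"][:,:,::-1].copy(),215,70,200,150,4))
```

```text
24.2667 [ 0.4182 -0.2855  0.1506] yaw 21.24173537262861
4
px [[353.0, 105.0], [350.0, 234.0], [291.0, 234.0], [287.0, 105.0]] centre tool [ 0.0384 -0.0031] units [ 1.9209 -0.1534] sides [0.0488 0.0995 0.048  0.0995] spin deg [np.float64(0.1805132180528251), np.float64(-0.30650770288865725)] world [ 0.4528 -0.2686  0.016 ]
4
px [[49.0, 0.0], [41.0, 101.0], [0.0, 98.0], [0.0, 0.0]] centre tool [ 0.132  -0.2271] units [  6.6014 -11.3556] sides [0.04   0.0726 0.0349 0.0709] spin deg [np.float64(14.502000781442874), np.float64(10.601204007084833)] world [ 0.4588 -0.0258  0.016 ]
```

View pics/w8.png

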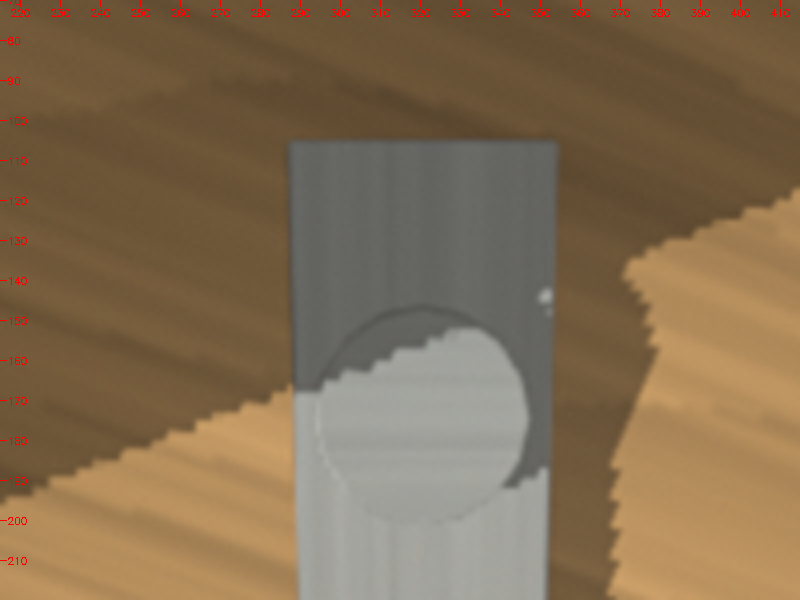

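w8 shows the plate with its disc up, corners at (287,105), (353,105), (350,234) and (291,234), square to the tool.

Request:
send_rows:
  commands: "74 .92 -.15 0 0;74 1 0 0 0;74 0 0 1 0;74 0 0 1 0;74 0 0 1 0;74 0 0 1 0;74 0 0 1 0;74 0 0 1 0;74 0 0 .7 0;74 0 0 .34 0;74 0 0 0 0;45 0 0 0 0;45 0 0 0 0;45 0 0 0 0;45 0 0 0 0;45 0 0 0 0"
  grip_force: 90

```text
t: 25.65
tcp_pos: [0.4537, -0.2691, 0.0118]
tool_rot: [0.983, 0.185, 0.001, 0.0]
force: [0.6, 3.0, 5.4]
finger_gap: 0.553
gripper_force: 93.2
```

Request:
send_rows:
  commands: "45 0 0 -.3 0;45 0 0 -.7 0;45 0 0 -1 0;45 0 0 -1 0;45 0 0 -1 0;45 0 0 -1 0;45 0 0 -1 0;45 0 0 -1 0;45 0 0 -1 0;45 0 0 -1 0;45 0 0 0 0;45 0 0 0 0"

```text
t: 26.65
tcp_pos: [0.453, -0.2694, 0.1906]
tool_rot: [0.983, 0.185, 0.0, 0.001]
force: [-0.1, -0.0, -6.6]
finger_gap: 0.553
gripper_force: 94.9
```

Run:
```python
from h import *
np.set_printoptions(precision=4,suppress=True)
d=look("w9");s=readout.sense();print(s["force"],s["finger_gap"])
zt=d["tcp"][2]-.0122
h=cv2.cvtColor(d["pixels"],cv2.COLOR_RGB2HSV).astype(int)
zz=.016-.0122
pts=np.array([[.05,-.025,-zz],[.05,.025,-zz],[0.02,-.025,-zz],[0.02,.025,-zz]])@d["T"].T+d["tcp"];print(proj(d,pts))
for r in (190,205,220,235):
    x=np.flatnonzero(h[r,230:430,1]<60)+230;print(r,x[0],x[-1])
for c in (290,323,350):
    y=np.flatnonzero(h[120:300,c,1]<60)+120;print("c",c,y[0])
```

```text
26.65 [ 0.453  -0.2694  0.1906] yaw 21.304989718243142
[-0.0578  0.1141 -7.0775] 0.5537042800350759
[[259.5732 183.2626]
 [390.6147 183.2029]
 [263.3144 257.2165]
 [386.747  257.1357]]
190 259 388
205 260 387
220 261 387
235 262 386
c 290 181
c 323 181
c 350 182
```

```bash
python3 -c "
from h import *
to(.5545,.0424,6.43)"
```

```text
26.7 [ 0.45225969 -0.26873099  0.18943757] yaw 21.30444424399406 units [ 10.42189246 -12.62347784] spin share 3.718611060998515
```

Request:
send_rows:
  commands: "45 .8 -.97 0 0;45 .8 -.97 0 0;45 .8 -.97 0 0;45 .8 -.97 0 0;45 .8 -.97 0 0;45 .8 -.97 0 0;45 .8 -.97 0 0;45 .8 -.97 0 0;45 .8 -.97 0 0;45 .8 -.97 0 0;45 .8 -.97 0 0;45 .8 -.97 0 0;45 .8 -.97 0 0;45 0 0 0 .9;45 0 0 0 .9;45 0 0 0 .9;45 0 0 0 1;45 0 0 0 0;45 0 0 0 0;45 0 0 0 0"

```text
t: 28.37
tcp_pos: [0.5544, 0.0412, 0.1888]
tool_rot: [0.998, 0.057, -0.001, -0.0]
force: [0.1, -0.4, -6.8]
finger_gap: 0.552
gripper_force: 95.0
```

```bash
python3 -c "
from h import *
to(.5548,.0424,6.43)"
```

```text
28.3667 [0.55435473 0.04117568 0.18881369] yaw 6.58818572884491 units [ 0.05435273 -0.05236199] spin share 0.039546432211227556
```

Request:
send_rows:
  commands: "45 .03 -.055 0 .04;45 0 0 .6 0;45 0 0 .8 0;45 0 0 .8 0;45 0 0 .6 0;45 0 0 .3 0;45 0 0 .3 0;45 0 0 .3 0;45 0 0 .3 0;45 0 0 .3 0;45 0 0 .2 0;45 0 0 .1 0;45 0 0 0 0;45 0 0 0 0"

```text
t: 29.53
tcp_pos: [0.5558, 0.0423, 0.0982]
tool_rot: [0.998, 0.055, 0.0, 0.0]
force: [-0.3, -0.5, -6.0]
finger_gap: 0.545
gripper_force: 94.9
```

Request:
send_rows:
  commands: "45 0 0 .1 0;45 0 0 .05 0;45 0 0 .05 0;45 0 0 .05 0;45 0 0 0 0;45 0 0 0 0"

```text
t: 30.03
tcp_pos: [0.5557, 0.0424, 0.0931]
tool_rot: [0.998, 0.055, 0.0, -0.0]
force: [0.2, -0.5, -6.7]
finger_gap: 0.555
gripper_force: 95.1
```

Request:
send_rows:
  commands: "45 0 0 .07 0;45 0 0 .05 0;45 0 0 .03 0;45 0 0 .03 0;45 0 0 0 0;45 0 0 0 0"

```text
t: 30.53
tcp_pos: [0.5556, 0.0424, 0.0898]
tool_rot: [0.998, 0.055, -0.0, 0.0]
force: [-2.2, 0.3, -1.7]
finger_gap: 0.554
gripper_force: 95.4
```

Partly supported at the predicted 0.0898; a touch lower, then release.

Request:
send_rows:
  commands: "45 0 0 .03 0;45 0 0 .02 0;45 0 0 0 0;45 0 0 0 0"

```text
t: 30.87
tcp_pos: [0.5556, 0.0424, 0.0898]
tool_rot: [0.998, 0.055, 0.0, 0.0]
force: [-2.6, 0.5, 5.9]
finger_gap: 0.556
gripper_force: 96.5
```

Request:
send_rows:
  commands: "54 0 0 0 0;58 0 0 0 0;64 0 0 0 0;70 0 0 0 0;70 0 0 0 0;70 0 0 -.5 0;70 0 0 -1 0;70 0 0 -1 0;70 0 0 -1 0;70 0 0 -1 0;70 0 0 -1 0;70 -1 0 0 0;70 -1 0 0 0;70 -1 0 0 0;70 0 0 0 0;70 0 0 0 0"

```text
t: 32.2
tcp_pos: [0.4957, 0.0357, 0.1993]
tool_rot: [0.998, 0.055, 0.0, 0.0]
force: [1.0, -0.5, 0.3]
finger_gap: 0.817
gripper_force: 0.0
```

Run:
```python
from h import *
np.set_printoptions(precision=4,suppress=True)
d=look("w10");h=cv2.cvtColor(d["pixels"],cv2.COLOR_RGB2HSV).astype(int)
# predicted top corners of seated plate at pocket centre vs. image edges
a=np.radians(6.5);ux=np.array([np.cos(a),np.sin(a),0]);uy=np.array([-ux[1],ux[0],0]);c=np.array([.555,.0424,.094])
P=[c+sx*.05*ux+sy*.025*uy for sx,sy in((1,1),(1,-1),(-1,-1),(-1,1))];q=proj(d,P+[c+[0,0,.012]]);print(q)
im=d["pixels"]
g=cv2.cvtColor(im,cv2.COLOR_RGB2GRAY).astype(int)
r=int(q[:4,1].mean())
print("row",r,[(x,g[r,x]) for x in range(int(q[:,0].min())-14,int(q[:,0].max())+15,2)])
cc=int(q[:4,0].mean())-18
print("col",cc,[(y,g[y,cc]) for y in range(max(0,int(q[:,1].min())-20),int(q[:,1].max())+20,2)])
print({k:(v if k!='pixels' else 0) for k,v in readout.sense().items() if k in("t","force","finger_gap")})
```

```text
32.2 [0.4957 0.0357 0.1993] yaw 6.33535686754297
[[284.6861  66.9962]
 [362.257   66.722 ]
 [358.8998 217.3579]
 [288.9915 217.6018]
 [323.7501 146.4966]]
row 142 [(270, np.int64(44)), (272, np.int64(43)), (274, np.int64(44)), (276, np.int64(44)), (278, np.int64(49)), (280, np.int64(105)), (282, np.int64(110)), (284, np.int64(108)), (286, np.int64(115)), (288, np.int64(163)), (290, np.int64(163)), (292, np.int64(157)), (294, np.int64(159)), (296, np.int64(160)), (298, np.int64(160)), (300, np.int64(160)), (302, np.int64(159)), (304, np.int64(160)), (306, np.int64(160)), (308, np.int64(160)), (310, np.int64(160)), (312, np.int64(160)), (314, np.int64(161)), (316, np.int64(160)), (318, np.int64(160)), (320, np.int64(161)), (322, np.int64(161)), (324, np.int64(160)), (326, np.int64(161)), (328, np.int64(161)), (330, np.int64(160)), (332, np.int64(160)), (334, np.int64(160)), (336, np.int64(161)), (338, np.int64(160)), (340, np.int64(160)), (342, np.int64(160)), (344, np.int64(160)), (346, np.int64(161)), (348, np.int64(160)), (350, np.int64(161)), (352, np.int64(160)), (354, np.int64(12
[... 1713 characters left out ...]
 (182, np.int64(159)), (184, np.int64(160)), (186, np.int64(159)), (188, np.int64(159)), (190, np.int64(160)), (192, np.int64(159)), (194, np.int64(159)), (196, np.int64(159)), (198, np.int64(158)), (200, np.int64(158)), (202, np.int64(159)), (204, np.int64(158)), (206, np.int64(159)), (208, np.int64(158)), (210, np.int64(157)), (212, np.int64(157)), (214, np.int64(157)), (216, np.int64(149)), (218, np.int64(84)), (220, np.int64(97)), (222, np.int64(84)), (224, np.int64(85)), (226, np.int64(87)), (228, np.int64(148)), (230, np.int64(163)), (232, np.int64(162)), (234, np.int64(123)), (236, np.int64(109))]
{'t': 32.25, 'force': array([0.8974, 0.1147, 0.5519]), 'finger_gap': 0.8207885292310342}
```

The plate's top edges appear at rows 67 and 217 and columns 287 and 361. Seated and centred, they should be at 67, 217, 287 and 361. Each part also met what lies below it at its predicted height. Handing in.

```bash
python3 -c "
from station import sign_off
print(sign_off())"
```

```text
the job is handed in; nothing more can be done
None
```

I loaded the die, spacer and plate into the nest in that order, each lowered in and fully down by contact height, let go without a drop, and handed in at about 32 s; I did not re-photograph the jar, hammer and candle, but no move went near them.

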